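# Lock the stop of a padding jig with its second nut

## Task

Push the jig's sliding stop up until the block of note paper is trapped snug between it and the end wall. Then run the T-bar nut clockwise down the stud onto the hex nut below it and tighten it firmly, so that it locks the hex nut and will turn no farther, with the block still held snug. Leave the bottle, eraser, stapler and marker where they are.

Things in the scene. Friction and masses are not known exactly. Their poses are not given: they have to be found in the camera images.
- jig: aluminium padding jig, fixed to the table: base plate 124 (x) x 300 (y) mm, top face 12 mm above the table. Origin: centre of its underside on the table; own x across the plate, own y along it, z up. At its +y end stands an end wall 112 mm wide and 36 mm high above the plate whose inner face lies at y = +136 mm; along its +x side, from y = +10 to +130 mm, runs a lip 10 mm high above the plate, inner face at x = +54 mm.
- stop (a joint): travel of the steel sliding stop along the jig's own +y toward the end wall, m: 0 = fully back. It has about 8 N of drag and stays where it is left. Its upright face plate (100 mm wide, 34 mm high) pushes the block; with the block squared up against the end wall the plate meets it at 0.055 (block trapped).
- stop_tab (a point): point to hold on the stop's upright steel finger tab, 17 mm below the tab's top, about 65 mm above the table. The tab is 26 mm wide (jig x) and 12 mm thick (jig y); its free part reaches 55 mm below its top, where the carriage (34 mm wide, jig x) begins. It stands 62 mm behind the stud (jig -y) and moves with the stop. Axes as the jig's.
- first_nut_top (a point): centre of the top of the first nut, a fixed hex nut 30 mm across its flats and 12 mm high, on the stop; on the axis of the upright 10 mm threaded stud, whose tip is 68 mm above this point (about 109 mm above the table). Moves with the stop. Axes as the jig's.
- nut_grip (a point): grip point of the second nut, a dark steel T-bar hand nut on the same stud: a bar 52 mm long and 15 mm thick with flat parallel sides, upright on a round collar of 28 mm diameter and 12 mm height. The point lies on the stud's axis, 36 mm above the collar's underside, 24 mm above the collar's top and 12 mm below the bar's top. Its x axis runs along the bar, y across the bar's thickness, z up.
- jam_nut (a joint): running turn of the T-bar nut, rad, growing clockwise seen from above; the nut sinks 10 mm a full turn (1.59 mm a rad) and its collar meets the hex nut at 5.0, where this value stops. Running takes about 0.10 N m, and it stays where it is left.
- nut_bar (a joint): tightening turn of the T-bar nut, rad: once the nuts have met, turning the bar farther clockwise makes this grow from 0 to a dead stop at 0.5 without sinking, against 0.17 N m at first and 0.31 N m at the end; it stays where it is left. Tight means above 0.3. The bar's whole turn is the sum of the two joints. Turned back anticlockwise, the nut runs up again.
- block_centre (a point): centre of the loose block of white note paper in its black tray, 94 (own x) x 112 (own y) x 34 mm, 0.2 kg, lying flat on the jig's plate between the stop and the end wall, own y roughly along the jig's y, up to about 12 mm short of the end wall at the start. Squared up against the end wall its centre is at y = +80 mm in the jig's frame.
- bottle: bystander: small white bottle with a blue cap, 22 x 36 x 77 mm, standing on the table beside the jig's -x side, about 105 mm from its centre line; origin at the centre of its foot
- eraser: bystander: eraser 23 x 55 x 12 mm lying right of the jig; origin at the centre of its underside
- stapler: bystander: black stapler 132 x 34 x 51 mm left of the jig; origin at the centre of its underside
- marker: bystander: marker pen 18 x 128 x 20 mm lying at the right front; origin at the centre of its underside
Things that resemble listed ones, but are neither listed nor needed, are in the scene too. There is more than one size of the part that bears block_centre; the job needs the larger.

How it is judged:
By the outcome, as a careful person would: the job done as asked, in the order asked, and still so for the second after the job is handed in, with the robot touching nothing.
It also fails if it takes over 69 s, if anything falls off the work surface, if the arm or the gripper's body presses on something with over 40 N, if the wrist force passes 120 N, or if a joint passes its speed limit or range.

## Robot

A 6-joint arm with a two-finger parallel gripper is mounted at the origin on a cart in front of the work surface, level with it; the furniture and walls round the work are solid. World frame = base frame: x ahead of the robot, y to its left, z up, the work surface at z = 0. Lengths are in mm, angles in rad, forces in N, time in s.
With the tool pointing down it reaches from about 275 to 1000 mm from the base axis. Payload 8.4 kg.
Tool frame: the origin (TCP) lies between the finger pads; the fingertips stand r.tips_ahead ahead of it and the grasp point (between the pads) lies 6 mm ahead of it (r.tips_ahead is the distance from the TCP to the fingertips, in mm); z points along the fingers, y is the line along which they close (so a half turn about z gives the same grasp; the last joint's range is limited). The gripper opens to 85 mm and grips with 20 to 120 N. Pads are 22 mm wide; open, the fingers measure 114 mm over their backs; the gripper's body (76 mm by 85 mm) begins 54 mm behind the grasp point. The pads swing forward as they close: fully open they stand 13 mm farther back than shut.
Start: joints at [-1.271, 0.353, 1.633, -0, 1.155, -0.002], TCP at [185.773, -596.755, 256.281] pointing down, gripper open.
Joint ranges: [-2.63, 2.63], [-0.92, 2.1], [0.06, 2.66], [-1.3, 4.44], [0, 2.69], [-3.02, 3.02]. Speed limits (rad/s): [2.22, 2.22, 2.79, 3.14, 3.14, 3.14].

## Interface

Orientations are given as [roll, pitch, yaw] about the fixed x, y, z axes, in that order (R = Rz(yaw) Ry(pitch) Rx(roll)).
In Python, from rig import r gives the robot as it stands.
- The arm moves only by the tool carry_out, never from a script. Its arguments are lists of equal length, an entry for each row: "delta_pos": the shift along the tool's x, y, z in m, a list of three; "rot": the turn, a rotation vector about the tool's x, y, z in degrees, a list of three. A call has 1 to 8 rows; each row is the pose to reach, as a shift and turn from the pose commanded when the call began, along the tool's axes at that moment; what a row does not reach only later rows make up. A row lasts 1/8 s, in which the tool goes at most 62.5 mm and 10.7 degrees, less where a joint would pass 70% of its speed; a pose out of reach is approached as far as the arm can. A call with a gripper value outside its range is refused whole. "claw" is the finger opening in m, from 0 to 0.0854, set as the call begins (left out, the last holds). The fingers move at their own pace and stop on an object; "grip_force" is the grip in N (left out, the last holds). Time passes only in rows, so rows that repeat a pose let the fingers close. It gives the time, the measured TCP pose, the force, the opening and the grip force at its end, in the units of the state.
- r.sense(): the state, without advancing time (a new reading comes with each control period).
- r.grab_frame(name): name is "scene" or "top" or "wrist"; returns the picture (480x640x3 uint8, blue, green, red); there is no depth.
- r.camera_info(name): a dict with "fx", "fy", "cx", "cy" (pixels), "pose" (4x4, takes a point from camera to world coordinates); the wrist camera has in their place "hand_eye" (4x4, takes a point from camera to tool coordinates, whose origin is the TCP and whose axes are the flange's). Camera axes: x right, y down, z forward; pixel columns grow to the right and rows downward; lengths in mm; the calibration is good to about 2 mm. A picture is of the moment at which its call begins: read the wrist's pose just before it. camera_info takes no time and is no camera call.
- r.sign_off(): hands the job in; it is judged then, once.
Trained networks look in the newest picture that a camera, given by its name, has taken for a name from the list of things; names that differ only in an ending like _2 or _b are one class to them, and where a whole thing is asked for, a point or a joint stands for the part that bears it (a point fixed in the world has none). Each returns a list of dicts, best first, with "p" (0 to 1); they miss things now and then, are a little off and sometimes report something else, mostly with a low value. They report only what shows in the picture. A call takes as long as a camera call. They do not tell look-alikes from the thing itself.
- r.recognise(thing, camera): "box" ([left, top, right, bottom] in pixels, round what is visible of it).
- r.cut_out(thing, camera): "mask" (480x640 bool, what is visible of it) and "box" ([left, top, right, bottom] in pixels, round what is visible of it).
The state is a dict: "clock": time; "qpos": joint angles; "qvel": joint speeds; "joint_efforts": joint torques, N m; "eef_pos": TCP position; "tcp_rot": TCP orientation; "contact_force": force on the tool from outside, world axes, zero at the start; "wrist_torque": the same for the moment, N m; "opening": opening from 0.0 (shut) to 1.0 (fully open); "grasp_force": force on a finger pad.
Only numpy, scipy, OpenCV 4.12 (cv2) and the standard library are available. Lean on these libraries where they do the work, as an engineer would, in place of code of your own. Each camera call takes 0.05 s, during which the arm holds its last target. There are 200 camera calls.

## Working session

There is one attempt and no reset: what is moved stays moved. The work goes in short steps, Python scripts to look and compute and a tool call to move; the robot and the scene stay as the last step left them, time stands still between calls to the robot, and variables do not carry over. Pictures are saved under pics/ and viewed, at most 11 in all, crops included, and the job is handed in when it is done.

Besides the shell and the picture viewer there is one more tool, called after "Request:" as name(argument=value, ...), one argument or row to a line, values as JSON. carry_out: Moves the arm, as the interface text tells. Its arguments: {"type":"object","properties":{"delta_pos":{"type":"array","items":{"type":"array","items":{"type":"number"}}},"rot":{"type":"array","items":{"type":"array","items":{"type":"number"}}},"claw":{"type":"number"},"grip_force":{"type":"number"}},"required":["delta_pos","rot"]}

```bash
ls; mkdir -p pics
python3 - <<'E'
from rig import r
import cv2,numpy as np
np.set_printoptions(precision=3,suppress=True)
s=r.sense();print({k:s[k] for k in('clock','eef_pos','tcp_rot','opening','contact_force')},r.tips_ahead)
a=r.grab_frame('scene');b=r.grab_frame('top')
cv2.imwrite('pics/scene.png',a);cv2.imwrite('pics/top.png',b)
for c in('scene','top','wrist'):print(c,r.camera_info(c))
for c in('scene','top'):
  for t in('jig','stop_tab','first_nut_top','nut_grip','block_centre','bottle'):
    print(c,t,[(round(d['p'],2),np.round(d['box']).tolist()) for d in r.recognise(t,c)])
E
```

```text
pics
{'clock': 0.0, 'eef_pos': array([ 185.632, -596.317,  255.562]), 'tcp_rot': array([-3.14 ,  0.   ,  0.302]), 'opening': 1.0002982646726857, 'contact_force': array([-0.017, -0.953, -0.862])} 25.0
scene {'fx': 467.35376520488114, 'fy': 467.35376520488114, 'cx': 318.069466258141, 'cy': 246.49854641538175, 'pose': array([[   0.628,   -0.372,    0.684, -295.136],
       [  -0.778,   -0.32 ,    0.54 , -655.326],
       [   0.017,   -0.871,   -0.491,  660.553],
       [   0.   ,    0.   ,    0.   ,    1.   ]])}
top {'fx': 576.1112881118311, 'fy': 576.1112881118311, 'cx': 318.92767120532153, 'cy': 240.65399743157354, 'pose': array([[  -0.028,   -0.995,    0.101,  318.662],
       [  -1.   ,    0.027,   -0.008,  -19.041],
       [   0.005,   -0.101,   -0.995, 1808.501],
       [   0.   ,    0.   ,    0.   ,    1.   ]])}
wrist {'fx': 346.2235994190117, 'fy': 346.2235994190117, 'cx': 318.35031040792757, 'cy': 234.82592645680324, 'hand_eye': array([[   0.001,   -0.945,   -0.327,   85.064],
       [   1.   ,    0.001,    0.001,    0.112],
       [  -0.   ,   -0.327,    0.945, -118.075],
    
[... 173 characters left out ...]
3.0, 279.0]), (0.57, [243.0, 231.0, 359.0, 292.0])]
scene first_nut_top [(0.72, [302.0, 237.0, 351.0, 275.0])]
scene nut_grip [(0.56, [315.0, 237.0, 331.0, 260.0])]
scene block_centre [(0.7, [253.0, 234.0, 304.0, 265.0]), (0.66, [196.0, 233.0, 229.0, 260.0])]
scene bottle [(0.83, [262.0, 252.0, 278.0, 283.0])]
top jig [(0.6, [243.0, 211.0, 344.0, 266.0])]
top stop_tab [(0.66, [300.0, 218.0, 339.0, 243.0])]
top first_nut_top [(0.85, [303.0, 218.0, 341.0, 239.0])]
top nut_grip [(0.65, [308.0, 224.0, 324.0, 235.0])]
top block_centre [(0.81, [250.0, 221.0, 293.0, 257.0]), (0.73, [286.0, 264.0, 295.0, 277.0]), (0.58, [202.0, 253.0, 227.0, 284.0])]
top bottle [(0.59, [285.0, 267.0, 293.0, 276.0])]
```

Run:
```python
import cv2,numpy as np
a=cv2.imread('pics/scene.png')[215:315,180:380];b=cv2.imread('pics/top.png')[190:310,180:380]
a=cv2.resize(a,(800,400),interpolation=cv2.INTER_CUBIC)
b=cv2.resize(b,(800,480),interpolation=cv2.INTER_CUBIC)
cv2.imwrite('pics/sc.png',a)
cv2.imwrite('pics/tc.png',b)
```

```text
(no output)
```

View pics/tc.png

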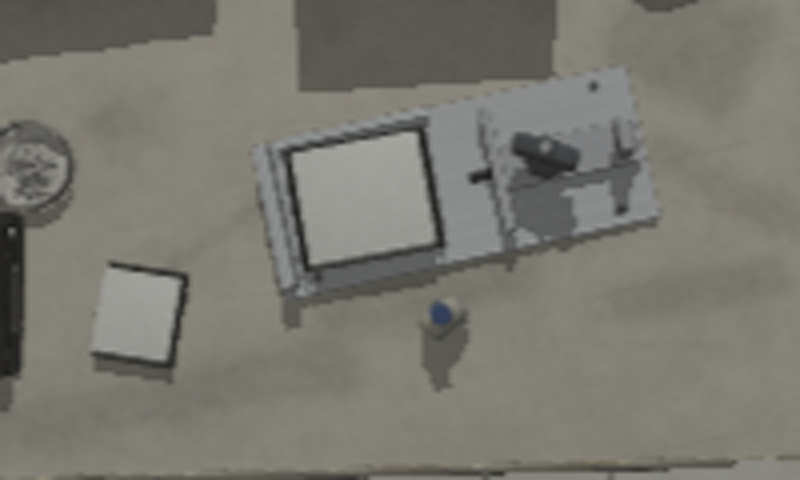

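View pics/sc.png

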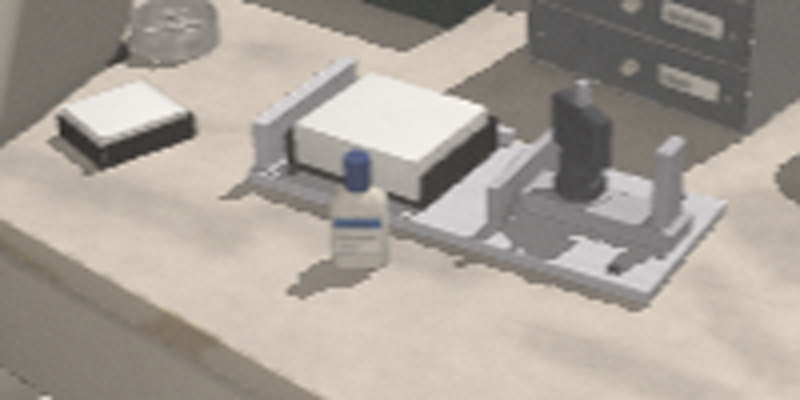

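The large tray in the jig, at about (272,238) in top, is the block: it lies on the plate between the stop and the end wall. The smaller tray on the table at (215,268) is the look-alike. The bar nut is at about (316,227) and the tab at about (336,225).

```bash
cat > h.py <<'E'
from rig import r
import cv2,numpy as np
from scipy.spatial.transform import Rotation as R
np.set_printoptions(precision=2,suppress=True)
def tool():
    s=r.sense();T=np.eye(4);T[:3,:3]=R.from_euler('xyz',s['tcp_rot']).as_matrix();T[:3,3]=s['eef_pos'];return T
def cam(n,T=None):
    c=r.camera_info(n);K=np.array([[c['fx'],0,c['cx']],[0,c['fy'],c['cy']],[0,0,1]])
    return K,(c['pose'] if n!='wrist' else (tool() if T is None else T)@c['hand_eye'])
def at(n,uv,z,T=None):
    K,P=cam(n,T);d=P[:3,:3]@np.linalg.inv(K)@[uv[0],uv[1],1];return P[:3,3]+d*(z-P[2,3])/d[2]
def proj(n,X,T=None):
    K,P=cam(n,T);p=K@np.linalg.inv(P)[:3]@np.append(X,1);return p[:2]/p[2]
def delta(pos,yaw):  # move from current measured pose to tool-down pose
    T=tool();G=R.from_euler('xyz',[np.pi,0,yaw]).as_matrix()
    return (T[:3,:3].T@(np.array(pos)-T[:3,3])/1e3).round(4),np.degrees(R.from_matrix(T[:3,:3].T@G).as_rotvec()).round(2)
E
python3 - <<'E'
from h import *
f=lambda x,y,z:at('top',(180+x/4,190+y/4),z)
for n,a in dict(ur=(630,68,12),lr=(658,218,12),ul=(258,148,12),ll=(295,295,12),stud=(545,145,109),blk=(364,198,46),tab=(622,140,82),bar1=(515,148,95),bar2=(577,155,95),bot=(440,312,77)).items():print(n,f(*a))
E
```

```text
ur [605.22 -95.16  12.  ]
lr [ 485.9 -113.4   12. ]
ul [549.64 198.75  12.  ]
ll [433.34 171.64  12.  ]
stud [533.62 -26.1  109.  ]
blk [504.34 113.82  46.  ]
tab [539.26 -84.44  82.  ]
bar1 [533.74  -3.63  95.  ]
bar2 [527.2  -49.91  95.  ]
bot [413.41  56.1   77.  ]
```

Run:
```python
from h import *
print(at('scene',(366,247.5),0),at('scene',(312.5,234),0),at('top',(180+75,212),0),at('top',(180+139,209),0))
print(delta([525,-25,256],0.18))
```

```text
[710.61 -36.53   0.  ] [674.15 133.05   0.  ] [598.17 166.25   0.  ] [602.3  -36.78   0.  ]
(array([ 0.49, -0.45,  0.  ]), array([ 0.  , -0.  ,  6.98]))
```

View pics/scene.png

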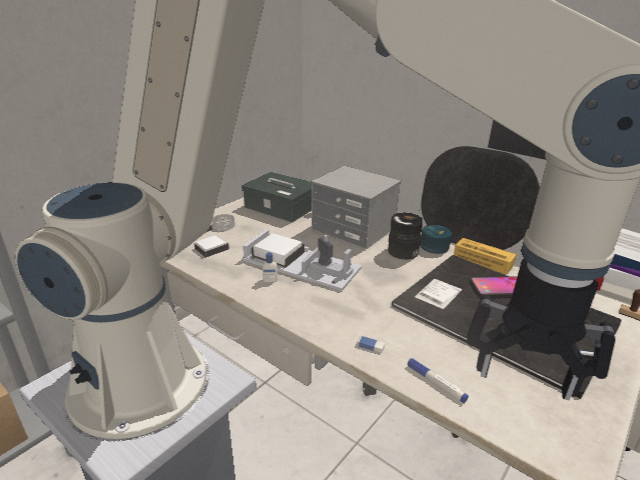

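The cabinet front is at x≈690, clear of the work.

Request:
carry_out(
  delta_pos=[
    [0.06, -0.055, 0],
    [0.1, -0.092, 0],
    [0.14, -0.128, 0],
    [0.18, -0.165, 0],
    [0.22, -0.2, 0],
    [0.26, -0.238, 0],
    [0.3, -0.275, 0],
    [0.34, -0.312, 0],
  ],
  rot=[
    [0, 0, 0],
    [0, 0, 0],
    [0, 0, 1],
    [0, 0, 2],
    [0, 0, 3],
    [0, 0, 4],
    [0, 0, 5],
    [0, 0, 7],
  ],
  claw=0.05,
)

```text
clock: 1.7
eef_pos: [418.4, -196.3, 256.6]
tcp_rot: [3.141, -0.001, 0.179]
contact_force: [1.0, -0.4, 0.8]
opening: 0.586
grasp_force: 0.0
```

Run:
```python
from h import *
print(r.sense()['clock'],delta([525,-25,256],0.18))
```

```text
1.7 (array([ 0.14, -0.15,  0.  ]), array([ 0.03, -0.05, -0.08]))
```

Request:
carry_out(
  delta_pos=[
    [0.035, -0.038, 0],
    [0.07, -0.075, 0],
    [0.105, -0.113, 0],
    [0.136, -0.148, 0],
    [0.136, -0.148, 0],
    [0.136, -0.148, 0],
  ],
  rot=[
    [0, 0, 0],
    [0, 0, 0],
    [0, 0, 0],
    [0, 0, 0],
    [0, 0, 0],
    [0, 0, 0],
  ],
)

```text
clock: 2.45
eef_pos: [524.6, -28.0, 256.1]
tcp_rot: [3.141, 0.001, 0.18]
contact_force: [0.6, -0.4, -0.1]
opening: 0.587
grasp_force: 0.0
```

Run:
```python
from h import *
s=r.sense();print(s['clock'],s['eef_pos'],s['tcp_rot'],s['qpos'])
T=tool();np.save('T1.npy',T);a=r.grab_frame('wrist');cv2.imwrite('pics/w1.png',a)
for t in('stop_tab','first_nut_top','nut_grip','block_centre'):
    print(t,[(round(d['p'],2),np.round(d['box']).tolist()) for d in r.cut_out(t,'wrist')])
```

```text
2.45 [524.64 -28.   256.11] [3.14 0.   0.18] [-0.06  0.2   1.84 -0.    1.1   1.33]
stop_tab [(0.87, [272.0, 143.0, 394.0, 249.0]), (0.73, [554.0, 358.0, 640.0, 394.0])]
first_nut_top [(0.96, [270.0, 144.0, 396.0, 247.0])]
nut_grip [(0.72, [289.0, 184.0, 346.0, 230.0]), (0.37, [270.0, 143.0, 395.0, 246.0])]
block_centre [(0.93, [111.0, 152.0, 238.0, 241.0]), (0.63, [205.0, 263.0, 246.0, 316.0]), (0.61, [1.0, 196.0, 59.0, 281.0])]
```

View pics/w1.png

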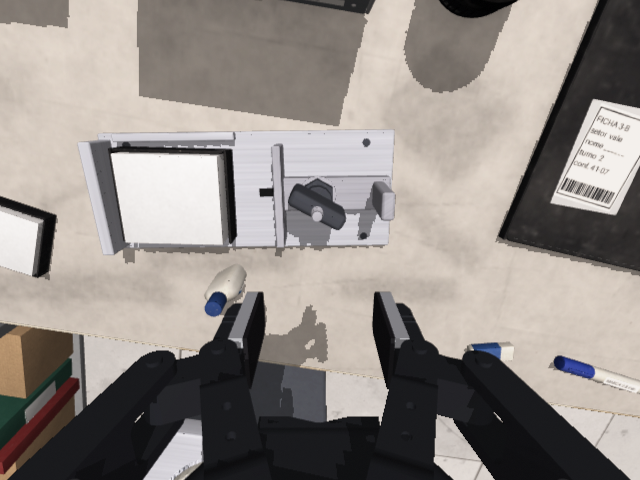

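The wrist view shows the jig with the large block at (172,197) and the stud tip at about (317,215). The tab is at about (385,200), and the bottle is clear at (225,290). I'll enlarge this to refine the positions.

Run:
```python
from h import *
a=cv2.imread('pics/w1.png')[125:255,240:410]
cv2.imwrite('pics/w1c.png',cv2.resize(a,None,fx=4.5,fy=4.5,interpolation=cv2.INTER_CUBIC))
```

```text
(no output)
```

View pics/w1c.png

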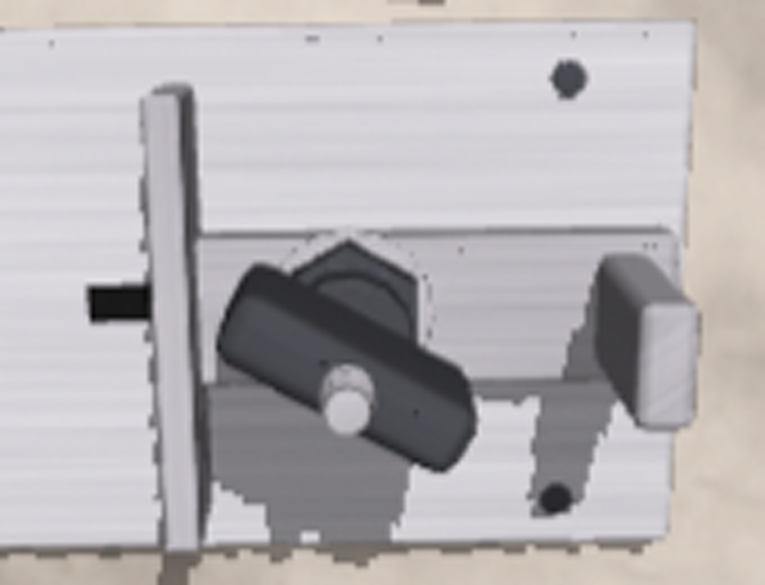

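Run:
```python
from h import *
T=np.load('T1.npy');f=lambda x,y,z:at('wrist',(240+x/4.5,125+y/4.5),z,T)
P={k:f(*v) for k,v in dict(stud=(348,411,109),ur=(693,20,12),ul=(0,29,12),lr=(667,540,12),ll=(0,549,12),tab=(667,366,82),t1=(643,303,82),t2=(697,305,82),t3=(692,428,82),t4=(640,428,82),b1=(222,347,97),b2=(430,470,97),c1=(262,264,97),c2=(470,378,97),p1=(147,95,46),p2=(167,548,46)).items()}
for k,v in P.items():print(k,v)
ang=lambda a,b:np.arctan2(*(P[b]-P[a])[[1,0]])
print('yaws',ang('ur','ul')-np.pi/2,ang('lr','ll')-np.pi/2,ang('lr','ur'),ang('tab','stud')-np.pi/2,ang('p2','p1'),'bar',ang('b2','b1'),ang('c2','c1'))
print([proj('top',P[k]) for k in('stud','tab')],[proj('scene',P[k]) for k in('stud','tab')])
for w in [(80,142),(93,141),(104,253),(116,252)]:print(at('wrist',w,48,T))
```

```text
stud [533.18 -25.84 109.  ]
ur [608.48 -89.89  12.  ]
ul [578.68  61.57  12.  ]
lr [ 487.21 -114.63   12.  ]
ll [454.87  48.16  12.  ]
tab [545.52 -86.09  82.  ]
t1 [556.68 -78.56  82.  ]
t2 [558.17 -88.77  82.  ]
t3 [534.28 -93.97  82.  ]
t4 [532.44 -83.97  82.  ]
b1 [537.55  -1.66  97.  ]
b2 [521.26 -43.6   97.  ]
c1 [553.9   -6.36  97.  ]
c2 [540.01 -47.32  97.  ]
p1 [573.99  23.6   46.  ]
p2 [476.33   5.42  46.  ]
yaws 0.19430243009172288 0.19612099015509998 0.201240305690451 0.20200590318721967 0.18406936069435179 bar 1.2002526681962569 1.2438667167392319
[array([316.17, 226.4 ]), array([335.98, 222.93])] [array([326.12, 234.82]), array([347.9 , 250.02])]
[546.05 196.66  48.  ]
[549.09 184.98  48.  ]
[438.68 177.17  48.  ]
[442.   165.18  48.  ]
```

Run:
```python
from h import *
print(delta([545.3,-86.3,150],1.768),delta([545.3,-86.3,71],1.768))
```

```text
(array([0.01, 0.06, 0.11]), array([  0.01,   0.  , -91.09])) (array([0.01, 0.06, 0.19]), array([  0.01,   0.  , -91.09]))
```

Request:
carry_out(
  delta_pos=[
    [0.0025, 0.015, 0],
    [0.005, 0.03, 0.01],
    [0.0075, 0.045, 0.02],
    [0.0099, 0.0611, 0.035],
    [0.0099, 0.0611, 0.05],
    [0.0099, 0.0611, 0.07],
    [0.0099, 0.0611, 0.09],
    [0.0099, 0.0611, 0.1],
  ],
  rot=[
    [0, 0, -10.5],
    [0, 0, -21],
    [0, 0, -31.5],
    [0, 0, -42],
    [0, 0, -52.5],
    [0, 0, -63],
    [0, 0, -73.5],
    [0, 0, -84],
  ],
)

```text
clock: 3.7
eef_pos: [544.9, -86.8, 155.3]
tcp_rot: [-3.14, -0.0, 1.651]
contact_force: [-0.5, -0.6, 0.4]
opening: 0.585
grasp_force: 0.0
```

```bash
sed -i 's/round(4)/round(4).tolist()/;s/round(2)$/round(2).tolist()/' h.py
python3 - <<'E'
from h import *
s=r.sense();print(s['clock'],s['eef_pos'],s['tcp_rot'][2])
print(delta([545.3,-86.3,71],1.768))
E
```

```text
3.7 [544.9  -86.84 155.29] 1.6506481157044612
([0.0005, 0.0005, 0.0843], [-0.07, -0.02, -6.72])
```

Request:
carry_out(
  delta_pos=[
    [0, 0, 0.02],
    [0, 0, 0.04],
    [0, 0, 0.06],
    [0, 0, 0.075],
    [0, 0, 0.085],
    [0, 0, 0.085],
  ],
  rot=[
    [0, 0, -7.1],
    [0, 0, -7.1],
    [0, 0, -7.1],
    [0, 0, -7.1],
    [0, 0, -7.1],
    [0, 0, -7.1],
  ],
)

```text
clock: 4.45
eef_pos: [545.3, -86.3, 70.8]
tcp_rot: [-3.141, -0.0, 1.769]
contact_force: [-0.4, -0.3, 0.0]
opening: 0.586
grasp_force: 0.0
```

Request:
carry_out(
  delta_pos=[
    [0, 0, 0],
    [0, 0, 0],
    [0, 0, 0],
    [0, 0, 0],
    [0, 0, 0],
    [0, 0, 0],
  ],
  rot=[
    [0, 0, 0],
    [0, 0, 0],
    [0, 0, 0],
    [0, 0, 0],
    [0, 0, 0],
    [0, 0, 0],
  ],
  claw=0.0,
  grip_force=60,
)

```text
clock: 5.2
eef_pos: [544.4, -86.5, 72.0]
tcp_rot: [-3.139, -0.0, 1.77]
contact_force: [-6.9, -3.8, 7.4]
opening: 0.291
grasp_force: 59.2
```

Request:
carry_out(
  delta_pos=[
    [0.006, -0.001, -0.001],
    [0.012, -0.001, -0.001],
    [0.018, -0.001, -0.001],
    [0.024, -0.001, -0.001],
    [0.03, -0.001, -0.001],
    [0.036, -0.001, -0.001],
    [0.042, -0.001, -0.001],
    [0.046, -0.001, -0.001],
  ],
  rot=[
    [0, 0, 0],
    [0, 0, 0],
    [0, 0, 0],
    [0, 0, 0],
    [0, 0, 0],
    [0, 0, 0],
    [0, 0, 0],
    [0, 0, 0],
  ],
)

```text
clock: 6.2
eef_pos: [535.7, -42.2, 72.2]
tcp_rot: [3.142, 0.002, 1.77]
contact_force: [2.4, -10.0, -10.2]
opening: 0.293
grasp_force: 61.4
```

Request:
carry_out(
  delta_pos=[
    [0.002, 0, 0],
    [0.004, 0, 0],
    [0.006, 0, 0],
    [0.007, 0, 0],
    [0.008, 0, 0],
    [0.008, 0, 0],
  ],
  rot=[
    [0, 0, 0],
    [0, 0, 0],
    [0, 0, 0],
    [0, 0, 0],
    [0, 0, 0],
    [0, 0, 0],
  ],
)

```text
clock: 6.95
eef_pos: [534.1, -34.5, 72.2]
tcp_rot: [3.141, 0.001, 1.77]
contact_force: [1.3, -6.9, -10.1]
opening: 0.294
grasp_force: 61.3
```

Request:
carry_out(
  delta_pos=[
    [0.0005, 0, 0],
    [0.001, 0, 0],
    [0.0015, 0, 0],
    [0.002, 0, 0],
    [0.002, 0, 0],
  ],
  rot=[
    [0, 0, 0],
    [0, 0, 0],
    [0, 0, 0],
    [0, 0, 0],
    [0, 0, 0],
  ],
)

```text
clock: 7.58
eef_pos: [534.1, -34.0, 72.2]
tcp_rot: [3.141, 0.004, 1.771]
contact_force: [3.3, -19.1, -12.1]
opening: 0.295
grasp_force: 61.1
```

Request:
carry_out(
  delta_pos=[
    [0.0005, 0, 0],
    [0.001, 0, 0],
    [0.0015, 0, 0],
    [0.0015, 0, 0],
  ],
  rot=[
    [0, 0, 0],
    [0, 0, 0],
    [0, 0, 0],
    [0, 0, 0],
  ],
)

```text
clock: 8.07
eef_pos: [534.1, -33.9, 72.2]
tcp_rot: [3.141, 0.006, 1.771]
contact_force: [3.7, -29.8, -13.7]
opening: 0.291
grasp_force: 60.9
```

Request:
carry_out(
  delta_pos=[
    [0, 0, 0],
    [0, 0, 0],
    [0, 0, 0],
    [0, 0, 0],
  ],
  rot=[
    [0, 0, 0],
    [0, 0, 0],
    [0, 0, 0],
    [0, 0, 0],
  ],
  claw=0.05,
)

```text
clock: 8.57
eef_pos: [533.5, -29.8, 72.5]
tcp_rot: [3.141, 0.0, 1.77]
contact_force: [-0.2, -0.4, 0.7]
opening: 0.584
grasp_force: 0.0
```

Request:
carry_out(
  delta_pos=[
    [-0.002, 0, -0.03],
    [-0.003, 0, -0.08],
    [-0.003, 0, -0.13],
    [-0.003, 0, -0.17],
    [-0.003, 0, -0.18],
    [-0.003, 0, -0.18],
  ],
  rot=[
    [0, 0, 0],
    [0, 0, 0],
    [0, 0, 0],
    [0, 0, 0],
    [0, 0, 0],
    [0, 0, 0],
  ],
)

```text
clock: 9.32
eef_pos: [533.9, -32.9, 252.3]
tcp_rot: [3.141, 0.0, 1.77]
contact_force: [0.4, -0.4, -0.4]
opening: 0.583
grasp_force: 0.0
```

Run:
```python
from h import *
s=r.sense();print(s['clock'],s['eef_pos'],s['tcp_rot'],s['contact_force'],s['qpos'][5])
np.save('T2.npy',tool());a=r.grab_frame('wrist');cv2.imwrite('pics/w2.png',a);cv2.imwrite('pics/w2b.png',cv2.resize(a[60:360,150:500],None,fx=2,fy=2))
```

```text
9.325 [533.93 -32.86 252.28] [3.14 0.   1.77] [ 0.35 -0.4  -0.35] -0.26333701112119523
```

View pics/w2b.png

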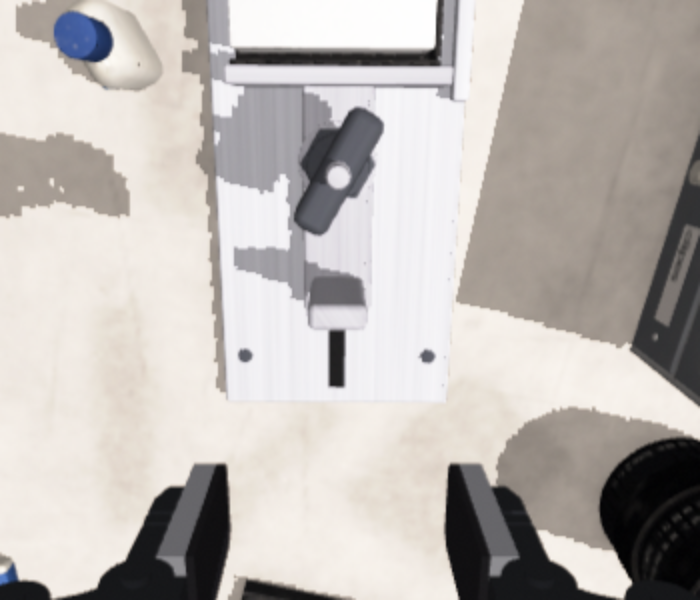

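The plate sits against the block, the bar is unturned, and the stud tip is at (319.5,148.5) in the full frame.

Run:
```python
from h import *
T=np.load('T2.npy');f=lambda x,y,z:at('wrist',(150+x/2,60+y/2),z,T)
st=f(339,177,109);print(st,'tab',f(337,317,82))
for a,b in(((296,222),(348,118)),((329,227),(381,130))):
  d=f(*b,97)-f(*a,97);print(np.arctan2(d[1],d[0]),f(*a,97),f(*b,97))
a=cv2.imread('pics/w2.png');cv2.imwrite('pics/w2t.png',cv2.resize(a[0:110,230:400],None,fx=4,fy=4))
t=r.grab_frame('top');cv2.imwrite('pics/top2.png',t)
cv2.imwrite('pics/w2t.png',np.vstack([cv2.resize(a[0:110,230:410],(720,300)),cv2.resize(t[210:270,235:350],(720,300),interpolation=cv2.INTER_CUBIC)]))
print(delta([st[0],st[1],190],4.35-2*np.pi))
```

```text
[523.5   27.28 109.  ] tab [535.03 -33.12  82.  ]
1.290285410854741 [510.64   6.02  97.  ] [522.74  48.    97.  ]
1.2751196555754638 [523.72   6.69  97.  ] [535.78  46.28  97.  ]
([0.0608, 0.0026, 0.0608], [-0.0, -0.18, -147.83])
```

View pics/w2t.png

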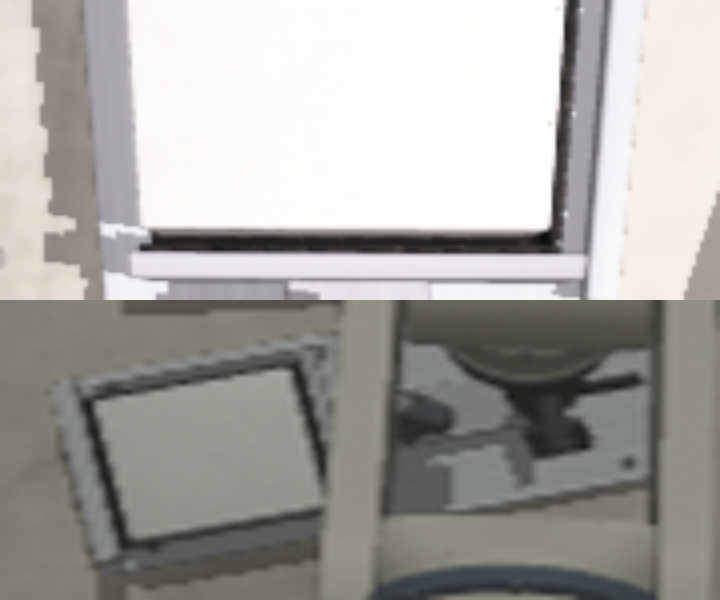

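Request:
carry_out(
  delta_pos=[
    [0.02, 0.0019, 0],
    [0.04, 0.0019, 0],
    [0.0615, 0.0019, 0.02],
    [0.0615, 0.0019, 0.04],
    [0.0615, 0.0019, 0.062],
    [0.0615, 0.0019, 0.062],
    [0.0615, 0.0019, 0.062],
    [0.0615, 0.0019, 0.062],
  ],
  rot=[
    [0, 0, -10.5],
    [0, 0, -21],
    [0, 0, -31.5],
    [0, 0, -42],
    [0, 0, -52.5],
    [0, 0, -63],
    [0, 0, -73.5],
    [0, 0, -84],
  ],
)

```text
clock: 10.42
eef_pos: [522.5, 27.7, 188.3]
tcp_rot: [3.141, -0.003, -3.041]
contact_force: [0.2, 0.3, -0.1]
opening: 0.586
grasp_force: 0.0
```

Request:
carry_out(
  delta_pos=[
    [0, 0, 0],
    [0, 0, 0],
    [0, 0, 0],
    [0, 0, 0],
    [0, 0, 0],
    [0, 0, 0],
    [0, 0, 0],
    [0, 0, 0],
  ],
  rot=[
    [0, 0, -10.5],
    [0, 0, -21],
    [0, 0, -31.5],
    [0, 0, -42],
    [0, 0, -52.5],
    [0, 0, -63],
    [0, 0, -66],
    [0, 0, -66],
  ],
  claw=0.045,
)

```text
clock: 11.42
eef_pos: [522.8, 27.7, 188.7]
tcp_rot: [3.139, -0.001, -1.896]
contact_force: [0.2, 0.2, -0.5]
opening: 0.527
grasp_force: 0.0
```

Run:
```python
from h import *
s=r.sense();print(s['clock'],s['eef_pos'],s['tcp_rot'],s['qpos'][[0,5]])
print(delta([522.7,27.9,91],4.39-2*np.pi))
a=r.grab_frame('wrist');cv2.imwrite('pics/w3.png',a[130:470,130:510]);
```

```text
11.425 [522.76  27.65 188.75] [ 3.14 -0.   -1.9 ] [ 0.05 -2.77]
([-0.0003, -0.0001, 0.0977], [0.15, -0.06, -0.16])
```

View pics/w3.png

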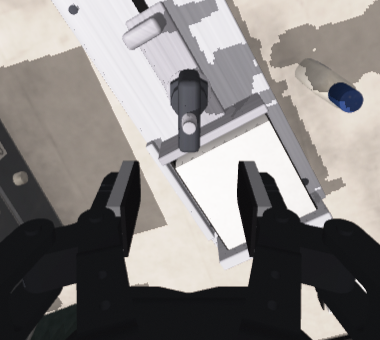

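Request:
carry_out(
  delta_pos=[
    [0, 0, 0.025],
    [0, 0, 0.05],
    [0, 0, 0.075],
    [0, 0, 0.09],
    [0, 0, 0.0975],
    [0, 0, 0.0975],
  ],
  rot=[
    [0, 0, 0],
    [0, 0, 0],
    [0, 0, 0],
    [0, 0, 0],
    [0, 0, 0],
    [0, 0, 0],
  ],
)

```text
clock: 12.22
eef_pos: [523.6, 27.7, 92.6]
tcp_rot: [3.141, -0.0, -1.896]
contact_force: [-0.3, -0.5, 0.3]
opening: 0.525
grasp_force: 0.0
```

Request:
carry_out(
  delta_pos=[
    [0, 0, 0],
    [0, 0, 0],
    [0, 0, 0],
    [0, 0, 0],
    [0, 0, 0],
    [0, 0, 0],
  ],
  rot=[
    [0, 0, 0],
    [0, 0, 0],
    [0, 0, 0],
    [0, 0, 0],
    [0, 0, 0],
    [0, 0, 0],
  ],
  claw=0.0,
  grip_force=50,
)

```text
clock: 12.98
eef_pos: [523.1, 27.9, 93.6]
tcp_rot: [3.141, 0.0, -1.896]
contact_force: [-4.5, 1.5, 7.4]
opening: 0.16
grasp_force: 52.6
```

Run:
```python
from h import *
s=r.sense();print(s['clock'],s['eef_pos'],s['tcp_rot'],s['qpos'][[0,5]],s['contact_force'],s['wrist_torque'],s['opening'])
```

```text
12.975 [523.1   27.89  93.6 ] [ 3.14  0.   -1.9 ] [ 0.05 -2.77] [-4.49  1.55  7.43] [0.27 0.76 0.03] 0.1604987563915589
```

Request:
carry_out(
  delta_pos=[
    [0, 0.0004, -0.0007],
    [0, 0.0004, -0.0004],
    [0, 0.0004, -0.0001],
    [0, 0.0004, 0.0001],
    [0, 0.0004, 0.0004],
    [0, 0.0004, 0.0007],
    [0, 0.0004, 0.001],
    [0, 0.0004, 0.0012],
  ],
  rot=[
    [0, 0, 10],
    [0, 0, 20],
    [0, 0, 30],
    [0, 0, 40],
    [0, 0, 50],
    [0, 0, 60],
    [0, 0, 70],
    [0, 0, 80],
  ],
)

```text
clock: 13.98
eef_pos: [523.2, 26.8, 91.8]
tcp_rot: [-3.14, 0.0, 2.987]
contact_force: [-0.2, -7.7, -3.0]
opening: 0.166
grasp_force: 51.1
```

Run:
```python
from h import *
s=r.sense();print(s['clock'],s['eef_pos'],s['tcp_rot'],s['qpos'][[0,5]],s['contact_force'],s['wrist_torque'],s['opening'])
```

```text
13.975 [523.23  26.76  91.84] [-3.14  0.    2.99] [ 0.05 -1.36] [-0.2  -7.69 -3.01] [-1.57 -0.01  0.14] 0.1655036118180589
```

Request:
carry_out(
  delta_pos=[
    [0, 0, 0.0005],
    [0, 0, 0.0008],
    [0, 0, 0.0011],
    [0, 0, 0.0013],
    [0, 0, 0.0016],
    [0, 0, 0.0019],
    [0, 0, 0.0022],
    [0, 0, 0.0024],
  ],
  rot=[
    [0, 0, 10],
    [0, 0, 20],
    [0, 0, 30],
    [0, 0, 40],
    [0, 0, 50],
    [0, 0, 60],
    [0, 0, 70],
    [0, 0, 80],
  ],
)

```text
clock: 14.98
eef_pos: [522.0, 26.5, 89.4]
tcp_rot: [-3.139, 0.002, 1.59]
contact_force: [-3.0, -8.4, 2.4]
opening: 0.165
grasp_force: 51.8
```

Run:
```python
from h import *
s=r.sense();print(s['clock'],s['eef_pos'],s['tcp_rot'],s['qpos'][[0,5]],s['contact_force'],s['wrist_torque'],s['opening'])
```

```text
14.975 [521.98  26.47  89.4 ] [-3.14  0.    1.59] [0.05 0.03] [-2.96 -8.37  2.43] [-1.71  0.98  0.13] 0.16494965108798015
```

Request:
carry_out(
  delta_pos=[
    [0, 0, 0.0002],
    [0, 0, 0.0004],
    [0, 0, 0.0007],
    [0, 0, 0.001],
    [0, 0, 0.0013],
    [0, 0, 0.0016],
    [0, 0, 0.0018],
    [0, 0, 0.0021],
  ],
  rot=[
    [0, 0, 10],
    [0, 0, 20],
    [0, 0, 30],
    [0, 0, 40],
    [0, 0, 50],
    [0, 0, 60],
    [0, 0, 70],
    [0, 0, 80],
  ],
)

```text
clock: 15.98
eef_pos: [522.0, 26.9, 88.4]
tcp_rot: [3.137, 0.003, 0.21]
contact_force: [-9.9, -2.2, 22.3]
opening: 0.169
grasp_force: 248.7
```

Run:
```python
from h import *
s=r.sense();print(s['clock'],s['eef_pos'],s['tcp_rot'],s['qpos'][[0,5]],s['contact_force'],s['wrist_torque'],s['opening'])
```

```text
15.975 [522.01  26.91  88.44] [3.14 0.   0.21] [0.05 1.42] [-9.89 -2.2  22.31] [0.   1.86 8.12] 0.16878635036616527
```

The torque jumped to about 8 N m, so the bar looks to be at its dead stop, which would mean the nut did not start at 0. I'll release and look.

Request:
carry_out(
  delta_pos=[
    [0, 0, 0],
    [0, 0, 0],
    [0, 0, 0],
    [0, 0, 0],
  ],
  rot=[
    [0, 0, -1],
    [0, 0, -1],
    [0, 0, -1],
    [0, 0, -1],
  ],
  claw=0.045,
)

```text
clock: 16.48
eef_pos: [523.3, 27.7, 87.2]
tcp_rot: [-3.142, -0.0, 0.216]
contact_force: [-0.1, 0.5, 0.1]
opening: 0.524
grasp_force: 0.0
```

Request:
carry_out(
  delta_pos=[
    [0, 0, -0.03],
    [0, 0, -0.08],
    [0, 0, -0.12],
    [0, 0, -0.16],
    [0, 0, -0.165],
    [0, 0, -0.165],
  ],
  rot=[
    [0, 0, 0],
    [0, 0, 0],
    [0, 0, 0],
    [0, 0, 0],
    [0, 0, 0],
    [0, 0, 0],
  ],
)

```text
clock: 17.23
eef_pos: [523.0, 27.7, 251.9]
tcp_rot: [-3.142, 0.0, 0.216]
contact_force: [0.6, -0.0, -0.6]
opening: 0.525
grasp_force: 0.0
```

Run:
```python
from h import *
s=r.sense();print(s['clock'],s['eef_pos'],s['tcp_rot'],s['qpos'][[0,5]])
np.save('T4.npy',tool());a=r.grab_frame('wrist');cv2.imwrite('pics/w4.png',a);cv2.imwrite('pics/w4c.png',cv2.resize(a[110:260,190:400],None,fx=3.8,fy=3.8,interpolation=cv2.INTER_CUBIC))
```

```text
17.225 [523.03  27.67 251.9 ] [-3.14  0.    0.22] [0.05 1.4 ]
```

View pics/w4c.png

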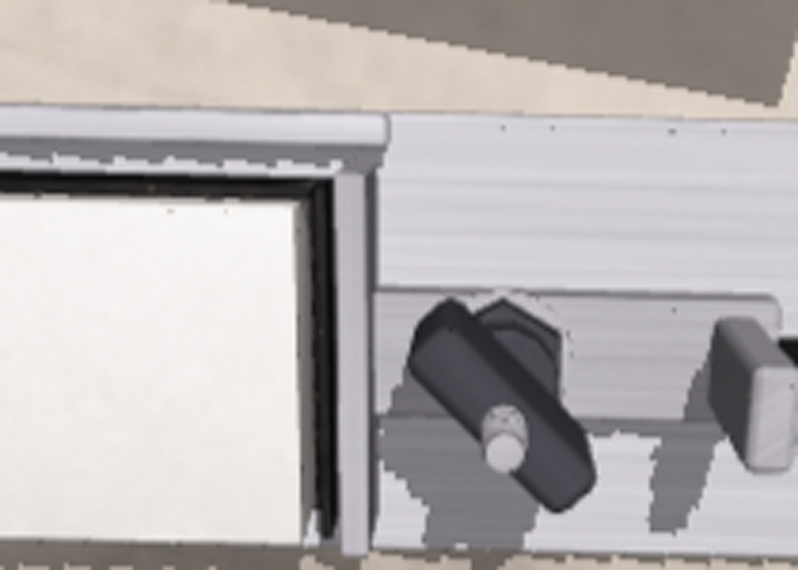

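Run:
```python
from h import *
for n,o,k in(('T1',(240,125),4.5),('T4',(190,110),3.8)):
  T=np.load(n+'.npy');tip=(348,411) if n=='T1' else (503,450)
  f=lambda x,y,z:at('wrist',(o[0]+x/k,o[1]+y/k),z,T)
  st=f(*tip,109);print(n,st)
  for z in(41,53,60,70,85,89,97,109):print(z,(proj('wrist',[st[0],st[1],z],T)-o)*k)
T=np.load('T4.npy')
for z in(89,92,95):
  a,b,c,d=[f(*p,z) for p in((412,360),(545,505),(455,300),(585,440))]
  print(z,np.arctan2(*(a-b)[[1,0]]),np.arctan2(*(c-d)[[1,0]]),np.linalg.norm(a-b))
```

```text
T1 [533.18 -25.86 109.  ]
41 [348.72 324.57]
53 [348.61 337.37]
60 [348.55 345.25]
70 [348.45 357.08]
85 [348.29 376.24]
89 [348.24 381.66]
97 [348.15 392.93]
109 [348. 411.]
T4 [523.91  24.37 109.  ]
41 [500.03 368.24]
53 [500.47 380.34]
60 [500.74 387.79]
70 [501.15 398.98]
85 [501.81 417.11]
89 [501.99 422.23]
97 [502.38 432.9 ]
109 [503. 450.]
89 0.9356795063115603 0.9554966072530784 45.072279270053215
92 0.9356795063115602 0.9554966072530778 44.5910314678335
95 0.9356795063115598 0.9554966072530773 44.10978366561378
```

Run:
```python
from h import *
c,s=np.cos(.197),np.sin(.197)
def J(n,o,k,p,z):
  X=at('wrist',(o[0]+p[0]/k,o[1]+p[1]/k),z,np.load(n+'.npy'))-[518.5,44.9,0];return np.array([c*X[0]+s*X[1],-s*X[0]+c*X[1]])
A=('T1',(240,125),4.5);B=('T2',(150,60),2);C=('T4',(190,110),3.8)
print('stud',J(*A,(348,411),109),J(*B,(339,177),109),J(*C,(503,450),109))
print('tab',J(*A,(667,366),82),J(*B,(337,317),82),J(*C,(772,418),82))
print('plate front top',J(*A,(147,95),46),J(*A,(167,548),46),J(*B,(228,65),46),J(*B,(455,66),46),J(*C,(334,180),46),J(*C,(343,550),46))
print('tray edge', J(*B,(230,60),46),J(*B,(437,60),46),J(*C,(330,180),46),J(*C,(322,540),46))
print('lip end y130..10',J(*C,(388,130),22),'plate -y edge T2',J(*B,(228,401),12),J(*B,(446,401),12))
```

```text
stud [  0.54 -72.27] [  0.85 -17.47] [  1.28 -21.19]
tab [   0.85 -133.77] [  0.38 -79.01] [  1.43 -82.9 ]
plate front top [ 50.24 -31.77] [-49.09 -30.48] [-47.24  24.09] [51.28 24.04] [48.61 20.13] [-48.01  19.46]
tray edge [-46.28  26.1 ] [43.35 26.42] [48.59 21.1 ] [-45.25  24.98]
lip end y130..10 [58.72  8.74] plate -y edge T2 [ -60.53 -148.95] [  62.   -148.57]
```

The bar sank about 5 mm and now stands at yaw ≈0.945, so it has met the hex nut. The stop appears to have slid back about 3 mm when the grip was released. I'll push the stop snug again with the tab, then re-tighten gently and check the torque.

Request:
carry_out(
  delta_pos=[
    [-0.0005, 0.016, 0],
    [-0.001, 0.032, 0.01],
    [-0.0017, 0.048, 0.02],
    [-0.0023, 0.0647, 0.035],
    [-0.0023, 0.0647, 0.05],
    [-0.0023, 0.0647, 0.07],
    [-0.0023, 0.0647, 0.09],
    [-0.0023, 0.0647, 0.1],
  ],
  rot=[
    [0, 0, -10.5],
    [0, 0, -21],
    [0, 0, -31.5],
    [0, 0, -42],
    [0, 0, -52.5],
    [0, 0, -63],
    [0, 0, -73.5],
    [0, 0, -84],
  ],
  claw=0.05,
)

```text
clock: 18.27
eef_pos: [533.2, -35.8, 149.2]
tcp_rot: [-3.137, -0.001, 1.688]
contact_force: [0.0, 0.3, -0.7]
opening: 0.584
grasp_force: 0.0
```

Request:
carry_out(
  delta_pos=[
    [0, 0, 0.02],
    [0, 0, 0.04],
    [0, 0, 0.06],
    [0, 0, 0.075],
    [0, 0, 0.081],
    [0, 0, 0.081],
  ],
  rot=[
    [0, 0, -4.9],
    [0, 0, -4.9],
    [0, 0, -4.9],
    [0, 0, -4.9],
    [0, 0, -4.9],
    [0, 0, -4.9],
  ],
)

```text
clock: 19.02
eef_pos: [534.6, -35.9, 70.6]
tcp_rot: [-3.141, -0.0, 1.768]
contact_force: [-0.0, 0.6, -0.1]
opening: 0.584
grasp_force: 0.0
```

Request:
carry_out(
  delta_pos=[
    [0, 0, 0],
    [0, 0, 0],
    [0, 0, 0],
    [0, 0, 0],
    [0, 0, 0],
    [0, 0, 0],
  ],
  rot=[
    [0, 0, 0],
    [0, 0, 0],
    [0, 0, 0],
    [0, 0, 0],
    [0, 0, 0],
    [0, 0, 0],
  ],
  claw=0.0,
  grip_force=60,
)

```text
clock: 19.77
eef_pos: [534.5, -36.1, 71.9]
tcp_rot: [-3.141, 0.0, 1.768]
contact_force: [-4.5, -1.2, 5.7]
opening: 0.29
grasp_force: 59.3
```

Request:
carry_out(
  delta_pos=[
    [0.0005, 0, 0],
    [0.001, 0, 0],
    [0.0015, 0, 0],
    [0.002, 0, 0],
    [0.0025, 0, 0],
    [0.0025, 0, 0],
  ],
  rot=[
    [0, 0, 0],
    [0, 0, 0],
    [0, 0, 0],
    [0, 0, 0],
    [0, 0, 0],
    [0, 0, 0],
  ],
)

```text
clock: 20.52
eef_pos: [534.2, -34.5, 71.9]
tcp_rot: [-3.141, 0.001, 1.768]
contact_force: [-3.1, -8.9, 6.4]
opening: 0.296
grasp_force: 59.2
```

Request:
carry_out(
  delta_pos=[
    [0.0005, 0, 0],
    [0.001, 0, 0],
    [0.0015, 0, 0],
    [0.002, 0, 0],
    [0.002, 0, 0],
    [0.002, 0, 0],
  ],
  rot=[
    [0, 0, 0],
    [0, 0, 0],
    [0, 0, 0],
    [0, 0, 0],
    [0, 0, 0],
    [0, 0, 0],
  ],
)

```text
clock: 21.28
eef_pos: [534.0, -33.2, 72.0]
tcp_rot: [-3.141, 0.002, 1.769]
contact_force: [-3.1, -13.8, 3.9]
opening: 0.296
grasp_force: 59.1
```

Request:
carry_out(
  delta_pos=[
    [0.0005, 0, 0],
    [0.001, 0, 0],
    [0.0015, 0, 0],
    [0.002, 0, 0],
    [0.002, 0, 0],
    [0.002, 0, 0],
  ],
  rot=[
    [0, 0, 0],
    [0, 0, 0],
    [0, 0, 0],
    [0, 0, 0],
    [0, 0, 0],
    [0, 0, 0],
  ],
)

```text
clock: 22.02
eef_pos: [533.9, -33.1, 72.0]
tcp_rot: [3.142, 0.005, 1.769]
contact_force: [-2.1, -26.9, 2.9]
opening: 0.293
grasp_force: 58.9
```

Request:
carry_out(
  delta_pos=[
    [0, 0, 0],
    [0, 0, 0],
    [0, 0, 0],
    [0, 0, 0],
  ],
  rot=[
    [0, 0, 0],
    [0, 0, 0],
    [0, 0, 0],
    [0, 0, 0],
  ],
  claw=0.05,
)

```text
clock: 22.52
eef_pos: [533.7, -29.2, 71.2]
tcp_rot: [3.141, -0.0, 1.768]
contact_force: [-0.7, 0.1, 0.5]
opening: 0.584
grasp_force: 0.0
```

Request:
carry_out(
  delta_pos=[
    [0, 0, -0.03],
    [0, 0, -0.07],
    [0, 0, -0.1],
    [0, 0, -0.1],
    [0, 0, -0.1],
    [0, 0, -0.1],
    [0, 0, -0.1],
  ],
  rot=[
    [0, 0, 0],
    [0, 0, 0],
    [0, 0, 10],
    [0, 0, 20],
    [0, 0, 30],
    [0, 0, 40],
    [0, 0, 47.2],
  ],
)

```text
clock: 23.4
eef_pos: [533.6, -29.3, 171.1]
tcp_rot: [-3.142, -0.0, 0.94]
contact_force: [0.5, 0.4, -0.1]
opening: 0.584
grasp_force: 0.0
```

Run:
```python
from h import *
s=r.sense();print(s['clock'],s['eef_pos'],s['tcp_rot'],s['qpos'][[0,5]])
print(delta([522.4,27.5,140],.945))
```

```text
23.4 [533.59 -29.3  171.1 ] [-3.14 -0.    0.94] [-0.06  0.57]
([0.0392, -0.0425, 0.0311], [-0.0, -0.0, -0.31])
```

Move over the nut, then take a measurement view before descending.

Request:
carry_out(
  delta_pos=[
    [0.013, -0.014, 0],
    [0.026, -0.028, 0],
    [0.0392, -0.0425, 0],
    [0.0392, -0.0425, 0],
    [0.0392, -0.0425, 0],
  ],
  rot=[
    [0, 0, 0],
    [0, 0, 0],
    [0, 0, 0],
    [0, 0, 0],
    [0, 0, 0],
  ],
  claw=0.045,
)

```text
clock: 24.02
eef_pos: [522.2, 27.5, 171.1]
tcp_rot: [3.141, 0.0, 0.945]
contact_force: [0.0, -0.2, 0.1]
opening: 0.529
grasp_force: 0.0
```

Run:
```python
from h import *
s=r.sense();print(s['clock'],s['eef_pos'],s['tcp_rot'],s['qpos'][[0,5]])
np.save('T5.npy',tool());a=r.grab_frame('wrist');cv2.imwrite('pics/w5.png',a);cv2.imwrite('pics/w5c.png',cv2.resize(a[100:360,180:440],None,fx=2.3,fy=2.3,interpolation=cv2.INTER_CUBIC))
```

```text
24.025 [522.22  27.54 171.14] [3.14 0.   0.95] [0.05 0.68]
```

View pics/w5c.png

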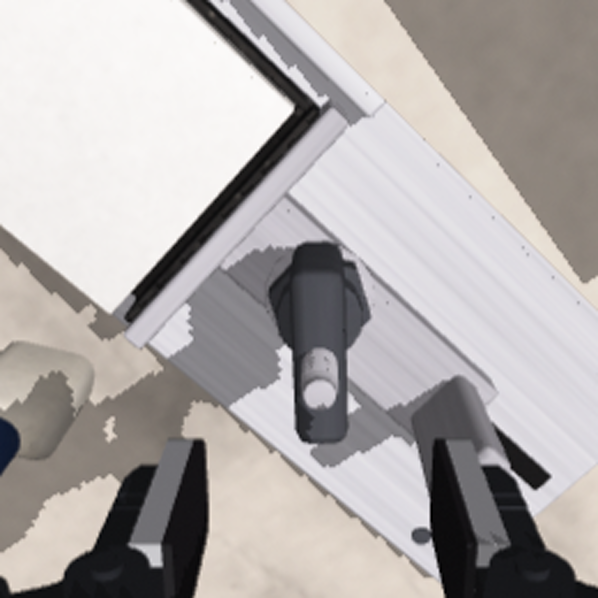

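Request:
carry_out(
  delta_pos=[
    [0, 0, 0.025],
    [0, 0, 0.05],
    [0, 0, 0.07],
    [0, 0, 0.08],
    [0, 0, 0.087],
    [0, 0, 0.087],
  ],
  rot=[
    [0, 0, 0],
    [0, 0, 0],
    [0, 0, 0],
    [0, 0, 0],
    [0, 0, 0],
    [0, 0, 0],
  ],
)

```text
clock: 24.82
eef_pos: [522.3, 27.0, 84.1]
tcp_rot: [-3.141, 0.0, 0.944]
contact_force: [-0.4, 0.0, -0.2]
opening: 0.527
grasp_force: 0.0
```

Request:
carry_out(
  delta_pos=[
    [0, 0, 0],
    [0, 0, 0],
    [0, 0, 0],
    [0, 0, 0],
    [0, 0, 0],
    [0, 0, 0],
  ],
  rot=[
    [0, 0, 0],
    [0, 0, 0],
    [0, 0, 0],
    [0, 0, 0],
    [0, 0, 0],
    [0, 0, 0],
  ],
  claw=0.0,
  grip_force=50,
)

```text
clock: 25.58
eef_pos: [522.4, 27.3, 84.6]
tcp_rot: [3.141, -0.0, 0.945]
contact_force: [-1.9, 1.8, 6.2]
opening: 0.168
grasp_force: 51.8
```

Request:
carry_out(
  delta_pos=[
    [0, 0, 0],
    [0, 0, 0],
    [0, 0, 0],
    [0, 0, 0],
  ],
  rot=[
    [0, 0, 1],
    [0, 0, 2],
    [0, 0, 3],
    [0, 0, 3],
  ],
)

```text
clock: 26.08
eef_pos: [522.4, 27.3, 84.6]
tcp_rot: [3.141, -0.0, 0.893]
contact_force: [-2.2, 2.6, 6.3]
opening: 0.165
grasp_force: 59.2
```

Run:
```python
from h import *
s=r.sense();print(s['clock'],s['eef_pos'],s['tcp_rot'],s['qpos'][[0,5]],s['contact_force'],s['wrist_torque'],s['opening'],s['grasp_force'])
```

```text
26.075 [522.4   27.3   84.59] [ 3.14 -0.    0.89] [0.05 0.73] [-2.23  2.58  6.29] [0.33 0.43 0.94] 0.16508272101273766 59.24668550491333
```

Request:
carry_out(
  delta_pos=[
    [0.0004, -0.0005, 0],
    [0.0008, -0.0009, 0],
    [0.0008, -0.0009, 0],
    [0.0008, -0.0009, 0],
  ],
  rot=[
    [0, 0, 1],
    [0, 0, 1.5],
    [0, 0, 1.5],
    [0, 0, 1.5],
  ],
)

```text
clock: 26.58
eef_pos: [522.4, 27.6, 84.6]
tcp_rot: [3.14, 0.001, 0.869]
contact_force: [-1.1, -4.0, 6.7]
opening: 0.165
grasp_force: 64.4
```

Run:
```python
from h import *
s=r.sense();print(s['clock'],s['eef_pos'],s['tcp_rot'],s['contact_force'],s['wrist_torque'],s['opening'],s['grasp_force'])
```

```text
26.575 [522.39  27.62  84.64] [3.14 0.   0.87] [-1.07 -4.    6.73] [-0.84  0.24  1.21] 0.16505852527808273 64.36236232635565
```

Request:
carry_out(
  delta_pos=[
    [0, 0, 0],
    [0, 0, 0],
    [0, 0, 0],
    [0, 0, 0],
  ],
  rot=[
    [0, 0, -1],
    [0, 0, -2],
    [0, 0, -3],
    [0, 0, -3],
  ],
)

```text
clock: 27.08
eef_pos: [522.4, 27.6, 84.6]
tcp_rot: [3.14, 0.001, 0.92]
contact_force: [-0.8, -3.6, 5.3]
opening: 0.166
grasp_force: 53.5
```

Run:
```python
from h import *
s=r.sense();print(s['clock'],s['eef_pos'],s['tcp_rot'],s['contact_force'],s['wrist_torque'],s['opening'],s['grasp_force'])
```

```text
27.075 [522.41  27.62  84.62] [3.14 0.   0.92] [-0.85 -3.63  5.29] [-0.89  0.2   0.54] 0.16630459770671713 53.51787507534027
```

Request:
carry_out(
  delta_pos=[
    [0, 0, 0],
    [0, 0, 0],
  ],
  rot=[
    [0, 0, -1],
    [0, 0, -1],
  ],
)

```text
clock: 27.32
eef_pos: [522.4, 27.6, 84.6]
tcp_rot: [3.14, 0.001, 0.937]
contact_force: [-1.6, -4.4, 5.5]
opening: 0.167
grasp_force: 51.7
```

Request:
carry_out(
  delta_pos=[
    [0, 0, 0],
    [0, 0, 0],
    [0, 0, 0],
    [0, 0, 0],
  ],
  rot=[
    [0, 0, 0],
    [0, 0, 0],
    [0, 0, 0],
    [0, 0, 0],
  ],
  claw=0.045,
)

```text
clock: 27.82
eef_pos: [522.0, 28.4, 84.0]
tcp_rot: [-3.141, 0.0, 0.935]
contact_force: [-0.2, 0.2, -0.3]
opening: 0.527
grasp_force: 0.0
```

Request:
carry_out(
  delta_pos=[
    [0, 0, -0.03],
    [0, 0, -0.08],
    [0, 0, -0.13],
    [0, 0, -0.165],
    [0, 0, -0.165],
    [0, 0, -0.165],
    [0, 0, -0.165],
    [0, 0, -0.165],
  ],
  rot=[
    [0, 0, 0],
    [0, 0, 0],
    [0, 0, 10],
    [0, 0, 20],
    [0, 0, 30],
    [0, 0, 40],
    [0, 0, 41],
    [0, 0, 41],
  ],
)

```text
clock: 28.82
eef_pos: [521.9, 28.4, 248.9]
tcp_rot: [-3.142, 0.0, 0.223]
contact_force: [-0.4, 0.7, -0.6]
opening: 0.529
grasp_force: 0.0
```

Run:
```python
from h import *
s=r.sense();print(s['clock'],s['eef_pos'],s['tcp_rot'],s['contact_force'])
np.save('T6.npy',tool());a=r.grab_frame('wrist');cv2.imwrite('pics/w6.png',a);cv2.imwrite('pics/w6c.png',cv2.resize(a[110:260,190:400],None,fx=3.8,fy=3.8,interpolation=cv2.INTER_CUBIC))
```

```text
28.825 [521.92  28.36 248.92] [-3.14  0.    0.22] [-0.37  0.68 -0.57]
```

View pics/w6c.png

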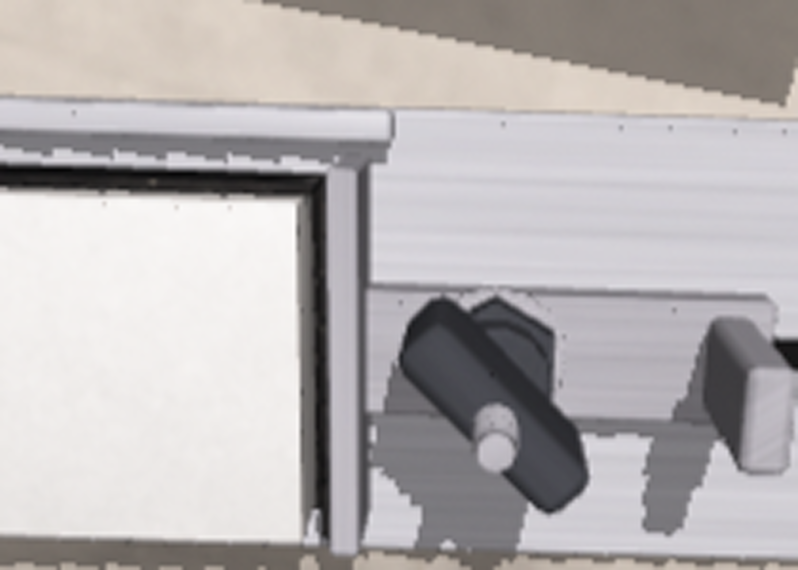

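Run:
```python
from h import *
T=np.load('T6.npy');f=lambda x,y,z:at('wrist',(190+x/3.8,110+y/3.8),z,T)
a,b=f(402,362,89),f(540,510,89);print(np.arctan2(*(a-b)[[1,0]]))
X=f(494,450,109)-f(392,126,22);c,s=np.cos(.197),np.sin(.197);print('stud rel lip end, jig y',-s*X[0]+c*X[1])
T=np.load('T4.npy');X=f(503,450,109)-f(388,130,22);print('before',-s*X[0]+c*X[1])
print(r.sense()['clock'])
```

```text
0.9494538129714303
stud rel lip end, jig y -27.199372868275766
before -29.93448068322504
28.875
```

The stud sits at jig y ≈ −17, which means 55 mm of travel, so the block is trapped. The bar held against 1.2 N m and hasn't moved since I released it.

```bash
python3 -c "
from rig import r
print(r.sign_off())"
```

```text
the job is handed in; nothing more can be done
None
```

The job is handed in: the block is trapped snug at about 55 mm of stop travel, and the T-bar nut is run down and locked on the hex nut, holding against about 1.2 N m. On the first tightening I overran the nut's dead stop and the stop slid back about 3 mm, so I pushed it snug again and re-tightened.

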